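# Put a new AA cell in the wall clock and swing its cover shut

## Robot

A 6-joint arm with a two-finger parallel gripper is mounted at the origin on a cart in front of the work surface, level with it; the furniture and walls round the work are solid. World frame = base frame: x ahead of the robot, y to its left, z up, the work surface at z = 0. Lengths are in m, angles in rad, forces in N, time in s.
With the tool pointing down it reaches from about 0.275 to 0.975 m from the base axis. Payload 8.4 kg.
Tool frame: the origin (TCP) lies between the finger pads; the fingertips stand 11 mm ahead of it and the grasp point (between the pads) lies 8 mm behind it (r.tcp_to_tips is the distance from the TCP to the fingertips, in m); z points along the fingers, y is the line along which they close (so a half turn about z gives the same grasp; the last joint's range is limited). The gripper opens to 92 mm and grips with 3 to 60 N. Pads are 20 mm wide; open, the fingers measure 128 mm over their backs; the gripper's body (75 mm by 189 mm) begins 69 mm behind the grasp point.
Start: joints at [1.23, 0.353, 1.633, -0, 1.155, -0.002], TCP at [0.208, 0.589, 0.226] pointing down, gripper open.
Joint ranges: [-2.63, 2.63], [-0.92, 2.1], [0.06, 2.66], [-1.3, 4.44], [0, 2.69], [-3.02, 3.02]. Speed limits (rad/s): [2.22, 2.22, 2.79, 3.14, 3.14, 3.14].

## Interface

Orientations are given as a unit quaternion [w, x, y, z].
In Python, from plant import r gives the robot as it stands. Calls block until the motion is done:
- r.reach(position, orientation): joint-space move of the TCP to a pose.
- r.move_straight(position, rotation=None, vel=0.15, threshold=None): straight line of the TCP; rotation=None keeps the orientation; vel is the mean speed in m/s. With threshold (N) it stops when the force on the tool has changed by that much, and returns True; else False.
- r.move_joints(angles): joint-space move.
- r.move_gripper(opening, force=None): finger opening in m; force is the grip in N (None keeps the last); returns when the fingers have stopped.
- r.pause(seconds).
- r.inverse_kinematics(position, orientation): joint angles nearest the present ones, or None.
- r.get_state(): the state.
- r.capture(name): name is "side" or "top" or "wrist"; returns a dict with "img" (480x640x3 uint8, red, green, blue), "mtx" (3x3 intrinsics, pixels), "rvec" (rotation vector, rad) and "tvec" (3), from world to camera coordinates, as OpenCV has them. Camera axes: x right, y down, z forward; pixel columns grow to the right and rows downward; lengths in m; the calibration is good to about 2 mm. A picture is of the moment at which its call begins. There is no depth.
A pose or a line that the arm cannot do raises r.IKError and nothing moves.
- r.job_done(): hands the job in; it is judged then, once.
Trained networks look in a picture, given as the dict that the camera call returned (one of the last four; its "shot" number tells which), for a name from the list of things; names that differ only in an ending like _2 or _b are one class to them, and where a whole thing is asked for, a point or a joint stands for the part that bears it (a point fixed in the world has none). Each returns a list of dicts, best first, with "score" (0 to 1); they miss things now and then, are a little off and sometimes report something else, mostly with a low value. They report only what shows in the picture. A call takes as long as a camera call.
- r.look_for(picture, label): "at" ([x, y, z] in m, in world coordinates, good to about 4 mm: the middle of the surface that is visible of it).
- r.cut_out(picture, label): "region" (480x640 bool, what is visible of it).
- r.pinpoint(picture, label): "at" ([x, y, z] in m, in world coordinates, good to about 4 mm: a listed point, or the origin of a listed thing).
The state is a dict: "clock": time; "joints": joint angles; "qvel": joint speeds; "joint_torque": joint torques, N m; "eef_pos": TCP position; "eef_rot": TCP orientation; "wrist_force": force on the tool from outside, world axes, zero at the start; "ft_torque": the same for the moment, N m; "width": finger opening in m; "grip_force": force on a finger pad.
Only numpy, scipy, OpenCV 4.12 (cv2) and the standard library are available. Lean on these libraries where they do the work, as an engineer would, in place of code of your own. Each camera call takes 0.05 s, during which the arm holds its last target. There are 200 camera calls.

## Task

The wall clock lies on its face on the desk with its battery bay empty. Take the new AA cell from the desk, press its flat minus end against the coil spring and tip the plus end down until it has gone under the retaining lip and lies flat in the bay; then swing the pivoted cover fully shut over it. Leave the other things on the desk where they are.

Things in the scene. Friction and masses are not known exactly. Their poses are not given: they have to be found in the camera images.
- cell_mid (a point): Centre of the AA cell: black cylinder, 14 mm diameter, 50 mm long, 23 g, lying loose on the desk to the right of the clock; its axis is 7 mm above the desk. This point is half-way along the axis. Its z axis runs along the cell towards the plus end (the end with the small raised button); the minus end is flat.
- cell_plus (a point): Tip of the cell's plus button, 25 mm from its centre along the cell's z axis.
- cell: The AA cell as a whole; origin at the centre of its flat minus end, z axis towards the plus end.
- clock: Round wall clock, 300 mm across, lying face down on the desk; it stays put but can lie anywhere and turned. Origin: centre of its face, on the desk. x: level, towards its steel hanger plate; z: up. Black rim, 40 mm high, 142 mm inner radius; grey inside. In the middle stands the black movement, 60x56 mm, its top 29 mm (setting wheel 31 mm) above the desk; the white cell bay lies at its +y side.
- bay_mid (a point): Middle of the cell bay, 17 mm above the desk, 50 mm from the clock's centre along its y: where the seated cell's centre must be. x: level, along the bay from the spring (minus) end to the lip (plus) end; y: level, across it; z: up. All bay offsets are from here along these axes. The cell seated lies level, plus tip on the end wall at x = +25 mm, and holds the spring in by 4 mm.
- bay_floor (a point): Bay floor below the bay's middle (z = -7 mm). Side cheeks, 17 mm apart inside, 27 mm outside over their flared tops, 7 mm above the cell's axis, stand only at the ends: x below -20 mm and above +13 mm. Between them both sides are open for fingers, down to the floor's level, as far as the movement's side at y = -36 mm and freely towards +y.
- bay_lip (a point): Top inner edge of the rigid retaining lip at the plus end: x = +21.5 mm, z = +10.2 mm from the bay's middle. The lip is 2.4 mm thick, 21 mm wide, and its underside clears a seated cell by 0.8 mm. The 50 mm cell passes it only with the spring pushed in 8 mm or more; let go level on the floor, it springs 3.5 mm or more forward under the lip.
- spring_end (a point): Front of the coil spring on the bay's axis, at x = -21 mm when free; 7.6 mm across. It gives up to 11.8 mm towards -x, 0.42 N per mm (4 N for the 9.5 mm that serve well). It bars a level cell from above: the minus end must go in first, low, in front of it, with the plus end raised some 30 degrees, be pushed back along the bay and, held so, the plus end tipped down.
- contact_spring (a joint): How far the bay's coil spring is pushed in, m: 0 free, 0.004 with the cell seated, at most 0.0118.
- cover (a joint): Angle of the flat pivoted cover of the bay, rad: 0 shut (over the bay along its length, against its stop), growing as it opens clockwise seen from above, at most 2.0. It starts well open, to the +y side of the bay, and stays where it is left (0.02 N m of friction). It has no catch.
- cover_pivot (a point): Top of the cover at its pivot screw: 40 mm from the bay's middle along the bay's +x axis, 30 mm above the desk. The screw head stands 2 mm higher. The cover is a 2 mm black plate, 20 mm wide, that reaches 70 mm from the pivot; its underside, 28 mm above the desk, clears a seated cell by 4 mm and strikes one that sticks up.
- cover_tab (a point): Middle of the upright thumb tab on the cover, 52 mm from the pivot on the cover's centre line, 33.5 mm above the desk. x points from the tab to the pivot, y to the opening side: push there, towards -y and round the pivot, to shut it. The tab is 16 mm long along x, 4 mm thick and rises 7 mm above the cover's top (30 mm above the desk).
- eraser: Small eraser, 20x44x12 mm, loose; leave it alone. Origin at the centre of its underside.
- foldback_clip: Black foldback paper clip, 33x41x22 mm, loose; leave it alone. Origin on its underside.
- pen: Black capped pen, 148 mm long, 11 mm thick, lying loose on the desk; leave it alone. Origin at one end; its z axis runs along it.

How it is judged:
By the outcome, as a careful person would: the job done as asked, in the order asked, and still so for the second after the job is handed in, with the robot touching nothing.
It also fails if it takes over 54 s, if anything falls off the work surface, if the arm or the gripper's body presses on something with over 40 N, if the wrist force passes 120 N, or if a joint passes its speed limit or range.

## Working session

There is one attempt and no reset: what is moved stays moved. The work goes in short steps, each a Python script; the robot and the scene stay as the last script left them, time stands still between calls to the robot, and variables do not carry over. Pictures are saved under pics/ and viewed, at most 11 in all, crops included, and the job is handed in when it is done.

```bash
ls; mkdir -p pics; cat > h.py <<'E'
import numpy as np, cv2
from plant import r
def save(p,n,crop=None,scale=1):
    im=p["img"][:,:,::-1]
    if crop: im=im[crop[1]:crop[3],crop[0]:crop[2]]
    if scale!=1: im=cv2.resize(im,None,fx=scale,fy=scale,interpolation=cv2.INTER_CUBIC)
    cv2.imwrite(f"pics/{n}.png",im)
def proj(p,X):
    return cv2.projectPoints(np.array(X,float).reshape(-1,3),np.array(p["rvec"],float),np.array(p["tvec"],float),np.array(p["mtx"],float),None)[0].reshape(-1,2)
def ray(p,uv,z):
    R=cv2.Rodrigues(np.array(p["rvec"],float))[0];t=np.array(p["tvec"],float).ravel()
    d=R.T@np.linalg.solve(np.array(p["mtx"]),[uv[0],uv[1],1.]);c=-R.T@t
    return c+d*(z-c[2])/d[2]
E
python3 - <<'E'
from h import *
t=r.capture("top");s=r.capture("side")
save(t,"top0");save(s,"side0")
for n in ["cell_mid","cell_plus","cell","clock","bay_mid","bay_lip","spring_end","cover_pivot","cover_tab","eraser","foldback_clip","pen"]:
    for nm,p in(("top",t),("side",s)):
        d=r.pinpoint(p,n)
        print(n,nm,[(np.round(x["at"],4).tolist(),round(x["score"],2)) for x in d[:2]])
print(r.get_state()["clock"])
E
```

```text
pics
cell_mid top [([0.5327, -0.4, 0.0051], 0.54)]
cell_mid side [([0.5312, -0.402, 0.0056], 0.55)]
cell_plus top [([0.518, -0.4199, 0.0074], 0.63), ([0.5345, -0.3993, 0.0028], 0.58)]
cell_plus side [([0.5209, -0.4202, 0.005], 0.44)]
cell top [([0.546, -0.3763, 0.0062], 0.53)]
cell side [([0.5512, -0.3793, 0.0121], 0.68)]
clock top [([0.4271, -0.1427, 0.0353], 0.75), ([0.5136, -0.0668, -0.0012], 0.58)]
clock side [([0.5162, -0.0679, -0.0047], 0.86)]
bay_mid top [([0.5014, -0.1085, 0.0139], 0.81)]
bay_mid side [([0.4993, -0.1146, 0.0187], 0.78), ([0.4675, -0.5433, 0.0028], 0.32)]
bay_lip top [([0.4794, -0.102, 0.0249], 0.64)]
bay_lip side [([0.4776, -0.106, 0.0295], 0.74)]
spring_end top []
spring_end side []
cover_pivot top [([0.4591, -0.0987, 0.0313], 0.73)]
cover_pivot side [([0.4577, -0.0979, 0.0275], 0.57)]
cover_tab top [([0.4325, -0.1399, 0.0302], 0.61)]
cover_tab side [([0.3322, -0.2271, 0.0033], 0.71), ([0.4337, -0.1441, 0.0346], 0.49)]
eraser top [([0.4984, -0.1122, 0.0158], 0.5)]
eraser side [([0.3332, -0.2271, 0.0014], 0.67)]
foldback_clip top [([0.6552, -0.3877, -0.0018], 0.59)]
foldback_clip side [([0.6499, -0.3906, 0.0011], 0.77)]
pen top [([0.4721, -0.5464, -0.0008], 0.67)]
pen side [([0.4963, -0.1134, 0.0203], 0.43)]
1.3
```

View pics/top0.png

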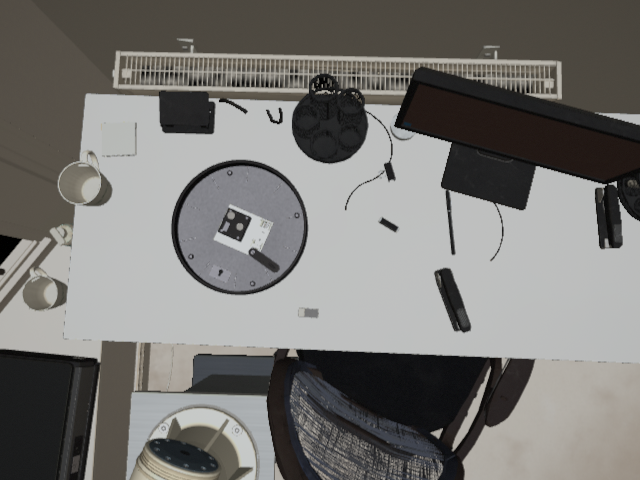

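View pics/side0.png

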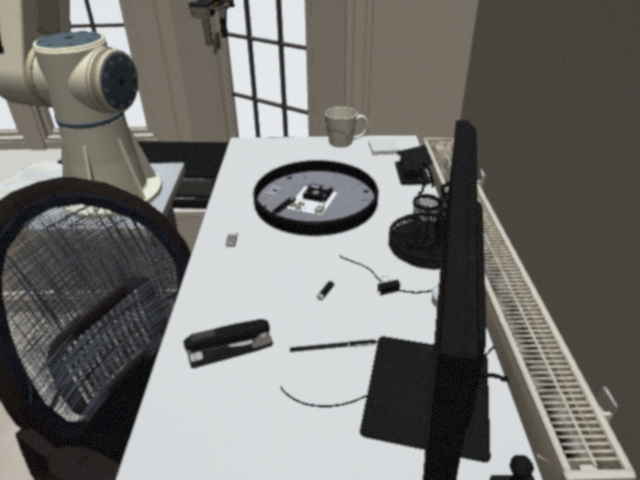

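The top view shows the clock at (240,227), hanger plate at (220,272), open cover at (263,260) and the cell at (389,225). The side view agrees, and the plus/minus sense of the cell needs a close look. Next are wrist views over the clock and the cell.

```bash
cat >> h.py <<'E'
from scipy.spatial.transform import Rotation as Ro
def quat(a,tilt=0,flip=False):
    """tool down, tool closing axis perpendicular to heading a (rad); tilt raises the heading end"""
    h=np.array([np.cos(a),np.sin(a),0]);u=np.array([0,0,1.])
    x=h*np.cos(tilt)+u*np.sin(tilt); z=h*np.sin(tilt)-u*np.cos(tilt)
    if flip: x=-x
    R=np.column_stack([x,np.cross(z,x),z])
    q=Ro.from_matrix(R).as_quat(); return [float(v) for v in (q[3],q[0],q[1],q[2])]
E
python3 - <<'E'
from h import *
bay=np.radians(163);cell=np.radians(-125)
for nm,a,p,t in(("bay",bay,[.5,-.11,.1],.55),("bay",bay,[.5,-.11,.1],0),("cell",cell,[.533,-.4,.02],0)):
    for f in(0,1):
        q=r.inverse_kinematics(p,quat(a,t,f)); print(nm,t,f,None if q is None else np.round(q,2))
def views(names,P,a,f,tag):
    for k,p in enumerate(P):
        r.reach(p,quat(a,0,f)); w=r.capture("wrist")
        if k==0: save(w,tag)
        np.savez(f"pics/{tag}{k}.npz",**{kk:np.array(w[kk]) for kk in("img","mtx","rvec","tvec")})
        for n in names:
            d=r.pinpoint(w,n); print(n,k,[(np.round(x["at"],4).tolist(),round(x["score"],2)) for x in d[:2]])
import sys
f=0 if r.inverse_kinematics([.5,-.11,.1],quat(bay,.55,0)) is not None else 1
views(["bay_mid","bay_lip","spring_end","cover_pivot","cover_tab","clock"],[[.50,-.11,.22],[.47,-.16,.22]],bay,f,"wb")
print(f,r.get_state()["clock"],r.get_state()["wrist_force"])
E
```

```text
bay 0.55 0 [-0.24  0.64  1.59  0.03  1.45 -1.53]
bay 0.55 1 [-0.24  0.64  1.59  0.03  1.45  1.62]
bay 0 0 [-0.22  0.34  1.98 -0.    0.82 -1.49]
bay 0 1 [-0.22  0.34  1.98 -0.    0.82  1.65]
cell 0 0 None
cell 0 1 [-0.65  0.65  1.67 -0.    0.82 -0.04]
bay_mid 0 [([0.4958, -0.1094, 0.019], 0.89)]
bay_lip 0 [([0.4747, -0.1058, 0.0275], 0.91)]
spring_end 0 [([0.5192, -0.1231, 0.0208], 0.59)]
cover_pivot 0 [([0.465, -0.0966, 0.0297], 0.63)]
cover_tab 0 [([0.4344, -0.1472, 0.0376], 0.75), ([0.498, -0.1107, 0.018], 0.69)]
clock 0 [([0.5208, -0.0659, -0.0021], 0.97)]
bay_mid 1 [([0.4943, -0.1117, 0.0154], 0.92)]
bay_lip 1 [([0.4758, -0.1071, 0.0266], 0.89)]
spring_end 1 [([0.5176, -0.1223, 0.0187], 0.58)]
cover_pivot 1 [([0.4644, -0.0966, 0.0258], 0.97)]
cover_tab 1 [([0.433, -0.1435, 0.0355], 0.6)]
clock 1 [([0.5186, -0.0675, -0.001], 0.88)]
0 5.0167 [-0.27771599 -0.28595525  0.34372302]
```

View pics/wb.png

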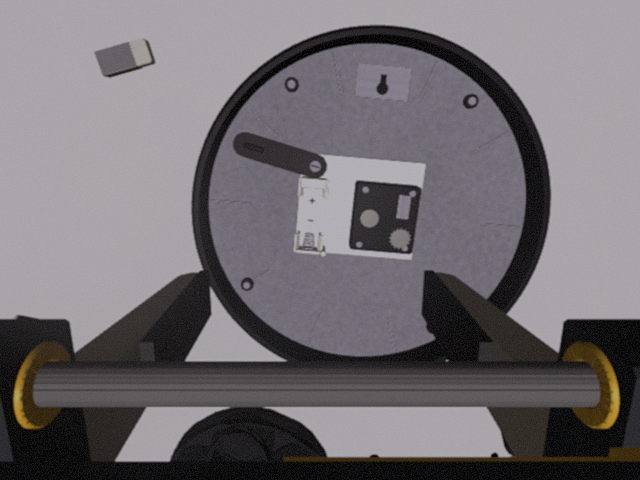

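The wrist view shows the pivot screw at (316,167), the bay running from about (313,180) down to the spring at (309,241), and the hanger at (383,82). I'll zoom in on the bay in both wrist views.

```bash
python3 - <<'E'
from h import *
bm=[.4955,-.1105,.017]
ims=[]
for k in(0,1):
    p=np.load(f"pics/wb{k}.npz"); u,v=proj(p,bm)[0].astype(int); 
    x0,y0=u-40,v-60; print(k,x0,y0, -cv2.Rodrigues(p["rvec"])[0].T@p["tvec"].ravel())
    ims.append(cv2.resize(p["img"][y0:y0+120,x0:x0+80,::-1],None,fx=5,fy=5,interpolation=cv2.INTER_CUBIC))
cv2.imwrite("pics/bay.png",np.hstack(ims))
E
```

```text
0 274 146 [ 0.43569992 -0.09063158  0.37945271]
1 340 161 [ 0.4050741  -0.14179727  0.37952179]
```

View pics/bay.png

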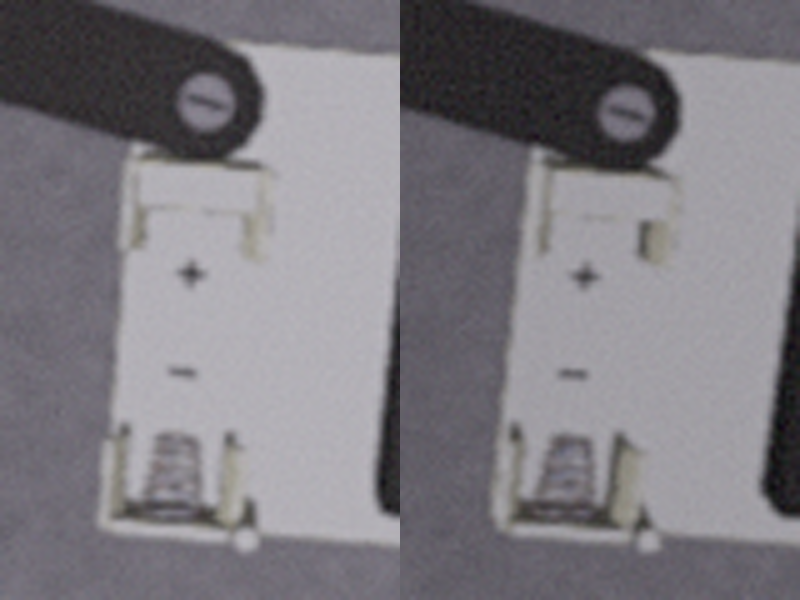

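The crops give the screw at (206,101) and (627,110), the lip's inner edge at about (197,210) and (605,216), and the spring front at (177,432) and (572,434). I'll fit the bay pose from these, then look at the cell.

```bash
python3 - <<'E'
from h import *
from scipy.optimize import least_squares
obs=[ # view, local x, z rel bay mid, pixel
(0,40,15,(206,101)),(0,21.5,10.2,(197,210)),(0,-21,3.8,(177,432)),(0,'p',-7,(191,272)),(0,'m',-7,(182,372)),
(1,40,15,(227,110)),(1,21.5,10.2,(205,216)),(1,-21,3.8,(172,434)),(1,'p',-7,(185,275)),(1,'m',-7,(173,374))]
base=[(274,146),(340,161)]; P=[np.load(f"pics/wb{k}.npz") for k in(0,1)]
def f(s):
    e=[]
    for k,x,z,uv in obs:
        x={'p':s[4],'m':s[5]}.get(x,x)
        X=[s[0]+x/1e3*np.cos(s[2]),s[1]+x/1e3*np.sin(s[2]),s[3]+z/1e3]
        e+=list(proj(P[k],X)[0]-np.array(base[k])-np.array(uv)/5)
    return np.array(e)
s=least_squares(f,[.4955,-.1105,np.radians(163),.017,10,-10],x_scale=[.01,.01,.1,.01,10,10])
print(s.x,np.degrees(s.x[2]));print(f(s.x).reshape(-1,2).round(2).tolist())
np.save("bay.npy",s.x[:4])
c=np.radians(-125)
for k,p in enumerate([[.555,-.37,.13],[.575,-.40,.13]]):
    r.reach(p,quat(c,0,1)); w=r.capture("wrist")
    np.savez(f"pics/wc{k}.npz",**{kk:np.array(w[kk]) for kk in("img","mtx","rvec","tvec")})
    if k==0:save(w,"wc")
    for n in["cell_mid","cell_plus","cell"]:
        d=r.pinpoint(w,n); print(n,k,[(np.round(x["at"],4).tolist(),round(x["score"],2),proj(w,x["at"])[0].round().tolist()) for x in d[:2]])
    d=r.cut_out(w,"cell")
    if d:
        m=d[0]["region"]; np.save(f"pics/m{k}.npy",m); print(d[0]["score"],cv2.minAreaRect(np.argwhere(m)[:,::-1].astype(np.float32)))
print(r.get_state()["clock"])
E
```

```text
[  0.49876308  -0.11390658   2.75592567   0.01216828   7.23408911
 -11.31532716] 157.90290947667486
[[0.53, -0.43], [0.39, -0.84], [0.22, 1.2], [0.29, 0.06], [0.31, 0.13], [-0.61, -0.18], [0.2, -0.63], [-0.13, 1.09], [-0.6, -0.11], [-0.65, -0.19]]
cell_mid 0 [([0.5335, -0.3999, 0.0093], 0.58, [315.0, 282.0])]
cell_plus 0 [([0.5207, -0.4211, 0.0074], 0.94, [318.0, 314.0])]
cell 0 [([0.5478, -0.3767, 0.0096], 0.7, [313.0, 245.0])]
0.65 ((313.9056091308594, 280.5090026855469), (69.44766235351562, 20.383956909179688), 84.5596694946289)
cell_mid 1 [([0.5291, -0.398, 0.0082], 0.61, [259.0, 265.0])]
cell_plus 1 [([0.5208, -0.4196, 0.0054], 0.8, [268.0, 293.0])]
cell 1 [([0.5453, -0.377, 0.0055], 0.67, [260.0, 227.0])]
0.94 ((264.7305603027344, 262.0369873046875), (70.70962524414062, 20.94092559814453), 82.1847152709961)
7.225
```

View pics/wc.png

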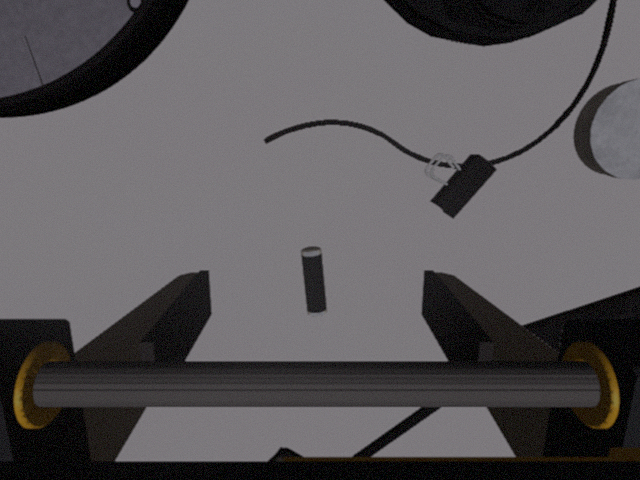

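The cell shows its silver end at (312,250) and black end at (317,312). I'll zoom in to settle which end is plus, and refit the bay with its height fixed.

```bash
python3 - <<'E'
from h import *
ims=[]
for k,(u,v) in((0,(314,281)),(1,(264,262))):
    p=np.load(f"pics/wc{k}.npz"); 
    ims.append(cv2.resize(p["img"][v-45:v+45,u-30:u+30,::-1],None,fx=6,fy=6,interpolation=cv2.INTER_CUBIC))
    print(-cv2.Rodrigues(p["rvec"])[0].T@p["tvec"].ravel())
    m=np.load(f"pics/m{k}.npy"); (c,_,_)=cv2.minAreaRect(np.argwhere(m)[:,::-1].astype(np.float32)); print(ray(p,c,.008))
cv2.imwrite("pics/cellz.png",np.hstack(ims))
from scipy.optimize import least_squares
obs=[(0,40,15,(206,101)),(0,21.5,10.2,(197,210)),(0,-21,3.8,(177,432)),(1,40,15,(227,110)),(1,21.5,10.2,(205,216)),(1,-21,3.8,(172,434))]
base=[(274,146),(340,161)]; P=[np.load(f"pics/wb{k}.npz") for k in(0,1)]
def f(s): return np.array([proj(P[k],[s[0]+x/1e3*np.cos(s[2]),s[1]+x/1e3*np.sin(s[2]),.017+z/1e3])[0]-np.array(base[k])-np.array(uv)/5 for k,x,z,uv in obs]).ravel()
s=least_squares(f,[.4955,-.1105,np.radians(163)]).x
print(s,np.degrees(s[2]));print(f(s).reshape(-1,2).round(2).tolist()); np.save("bay.npy",s)
E
```

```text
[ 0.59383031 -0.31510995  0.28960582]
[ 0.53323577 -0.39856942  0.008     ]
[ 0.61438203 -0.34631966  0.28958027]
[ 0.53342729 -0.39875517  0.008     ]
[ 0.49787132 -0.11412219  2.75397537] 157.79116563961003
[[0.05, -0.93], [-0.14, -1.04], [-0.44, 1.62], [-0.12, -0.44], [0.58, -0.6], [0.06, 1.7]]
```

View pics/cellz.png

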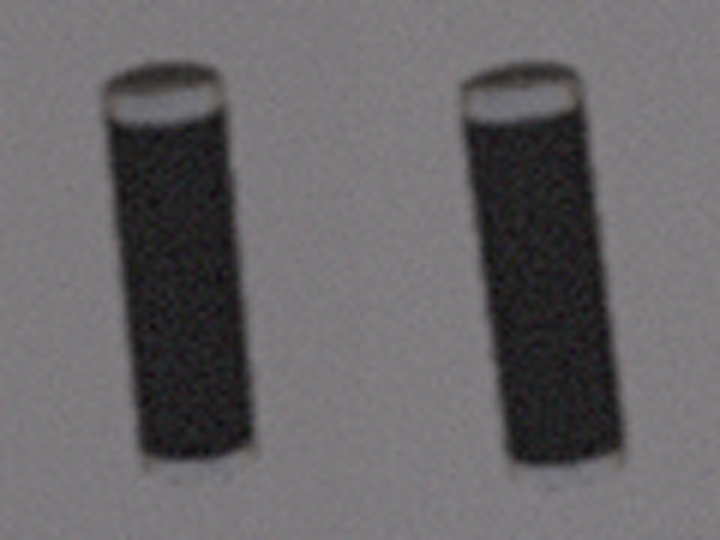

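The minus end's flat face shows at the top of the crop, around (165,75), and the plus end with its shoulder is at the bottom, around (198,465). That matches the network, so I'll grasp the cell. Then I'll look at the bay with the camera turned half round, so the mounting bias cancels.

```bash
python3 - <<'E'
from h import *
p=np.load("pics/wc0.npz");q=np.load("pics/wc1.npz")
d=[]
for pp,b,m,pl in((p,(284,236),(165,90),(198,462)),(q,(234,217),(522-360,90),(567-360,462))):
    a=ray(pp,np.array(b)+np.array(m)/6,.010);c=ray(pp,np.array(b)+np.array(pl)/6,.010); d.append(c-a); print(a,c,np.linalg.norm(c-a))
v=sum(d); a=np.arctan2(v[1],v[0]); print("cell angle",np.degrees(a))
mid=np.array([.5328,-.3992]); g=mid+.002*np.array([np.cos(a),np.sin(a)])
r.move_gripper(.04,25)
Q=quat(a,0,1)
r.reach([*g,.06],Q)
print("hit",r.move_straight([*g,.0125],vel=.08,threshold=6), r.get_state()["eef_pos"])
r.move_gripper(0.0,25)
s=r.get_state();print(s["width"],s["grip_force"],s["clock"])
r.move_straight([*g,.10],vel=.2)
s=r.get_state();print(s["width"],s["wrist_force"])
b=np.load("bay.npy")
r.reach([b[0],b[1],.20],quat(b[2],0,1))
w=r.capture("wrist");save(w,"wb2");np.savez("pics/wb2.npz",**{kk:np.array(w[kk]) for kk in("img","mtx","rvec","tvec")})
x0,y0=(proj(w,[b[0],b[1],.017])[0]-60).astype(int);print(x0,y0); x0=max(x0,0);y0=max(y0,0)
save(w,"bay2",(x0,y0,x0+120,y0+120),5)
print(r.get_state()["clock"])
E
```

```text
[ 0.54472887 -0.37925382  0.01      ] [ 0.5212781  -0.41957226  0.01      ] 0.04664241764570803
[ 0.54481165 -0.37960558  0.01      ] [ 0.52194301 -0.41904621  0.01      ] 0.04559097980891648
cell angle -120.14551777802806
hit True [ 0.5310855  -0.40011722  0.0114421 ]
0.013332128000610443 25.381324643385597 9.65
0.012975395023765834 [ 0.57016934 -0.52220512 -1.10940989]
254 154
11.9167
```

View pics/bay2.png

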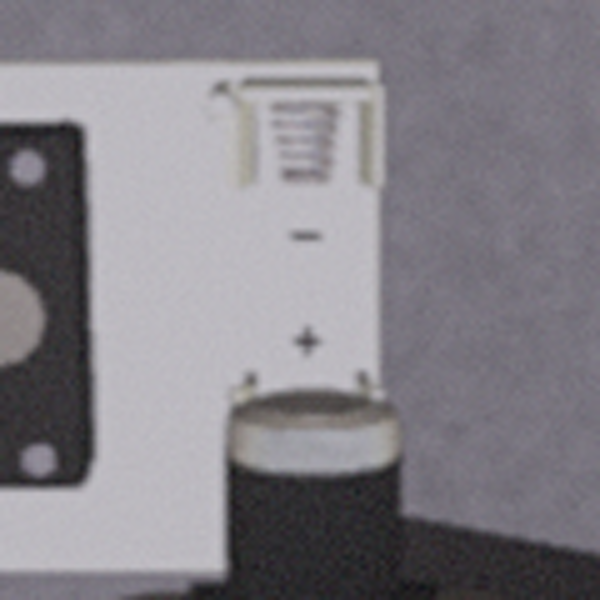

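The held cell's minus end shows at crop (315,408), with edges at 230 and 400. The bay's spring front is at (306,180), "−" at (306,237) and "+" at (308,341), so the two can be compared in one picture.

```bash
python3 - <<'E'
from h import *
from scipy.optimize import least_squares
w=np.load("pics/wb2.npz");s=r.get_state();t=np.array(s["eef_pos"]);print(t,s["joints"][5])
b=np.load("bay.npy");h=np.array([np.cos(b[2]),np.sin(b[2]),0])
for L in(.025,.027,.029): print(L,proj(w,t-[0,0,.0044]-L*h)[0], "obs",254+315/5,154+408/5)
print(proj(w,t-[0,0,-.0026]-.027*h)[0],proj(w,t-[0,0,.0114]-.027*h)[0], "obs rim rows",154+np.array([392,425])/5)
obs=[(0,40,15,(206,101)),(0,21.5,10.2,(197,210)),(0,-21,3.8,(177,432)),(0,'p',-7,(191,272)),(0,'m',-7,(182,372)),
(1,40,15,(227,110)),(1,21.5,10.2,(205,216)),(1,-21,3.8,(172,434)),(1,'p',-7,(185,275)),(1,'m',-7,(173,374)),
(2,-21,3.8,(306,180)),(2,'m',-7,(306,237)),(2,'p',-7,(308,341))]
base=[(274,146),(340,161),(254,154)]; P=[np.load(f"pics/wb{k}.npz") for k in(0,1,2)]
def f(s,sel):
    return np.array([proj(P[k],[s[0]+X/1e3*np.cos(s[2]),s[1]+X/1e3*np.sin(s[2]),.017+z/1e3])[0]-np.array(base[k])-np.array(uv)/5 for k,x,z,uv in obs if k in sel for X in[{'p':s[3],'m':s[4]}.get(x,x)]]).ravel()
for sel in((0,1),(2,),(0,1,2)):
    q=least_squares(f,[*b,7.,-11.],args=(sel,),x_scale=[.01,.01,.1,10,10]).x if sel!=(2,) else None
    if q is None:
        q=least_squares(lambda u:f([u[0],u[1],u[2],Q[3],Q[4]],sel),b).x
    else: Q=q
    n=np.array([-np.sin(b[2]),np.cos(b[2])])
    print(sel,q,np.degrees(q[2]),"lat",(q[:2]-b[:2])@n,"along",(q[:2]-b[:2])@h[:2]); print(f(list(q[:3])+list(Q[3:]),sel).reshape(-1,2).round(1).tolist())
E
```

```text
[ 0.49781744 -0.11445291  0.19950927] 1.7293426837642518
0.025 [314.21074695 240.22251843] obs 317.0 235.6
0.027 [314.20857642 235.42023274] obs 317.0 235.6
0.029 [314.20639332 230.5901371 ] obs 317.0 235.6
[314.13982456 239.82183601] [314.27201182 231.3589982 ] obs rim rows [232.4 239. ]
(0, 1) [  0.49792033  -0.11400611   2.75642852   7.31542073 -10.99478449] 157.93172092023897 lat -0.00012599389155784608 along -1.497102466844562e-06
[[0.1, -0.9], [-0.1, -1.0], [-0.2, 1.6], [-0.1, -0.0], [-0.1, 0.0], [-0.1, -0.4], [0.7, -0.6], [0.3, 1.7], [-0.2, -0.0], [-0.2, -0.1]]
(2,) [ 0.49735555 -0.11463505  2.76606691] 158.48395966047772 lat 0.0006697644685031406 along 0.00028365100451523617
[[-0.1, 0.7], [0.1, -0.6], [-0.0, -0.1]]
(0, 1, 2) [  0.49788745  -0.11420453   2.75202376   7.50168793 -10.64295363] 157.67934679370137 lat 7.013304959764747e-05 along -4.605568572612261e-05
[[0.1, -0.9], [-0.2, -1.0], [-0.6, 1.7], [-0.3, -0.2], [-0.3, -0.3], [-0.1, -0.4], [0.5, -0.5], [-0.1, 1.7], [-0.4, -0.2], [-0.5, -0.4], [-0.4, 0.3], [-0.4, -0.6], [-0.9, -0.3]]
```

```bash
cat >> h.py <<'E'
B0=np.array([.49787,-.1141,.017]);ANG=np.radians(158.1);LAT=-.0003;L=.027
def mpose(xm,zm,th,lat=None,dL=0):
    """TCP pose putting the cell's minus-end centre at bay x=xm, z=zm (mm), plus end raised th deg"""
    th=np.radians(th);h=np.array([np.cos(ANG),np.sin(ANG),0]);n=np.array([-h[1],h[0],0]);u=np.array([0,0,1.])
    c=h*np.cos(th)+u*np.sin(th);z=h*np.sin(th)-u*np.cos(th)
    M=B0+h*xm/1e3+u*zm/1e3+n*(LAT if lat is None else lat)
    return M+(L+dL)*c-.0044*z, quat(ANG,th,1)
E
python3 - <<'E'
from h import *
p,q=mpose(-14.5,20,33);print(p)
r.reach(*mpose(-14.5,60,33)); r.move_straight(p,q,vel=.12)
print(r.get_state()["wrist_force"],r.get_state()["eef_pos"],r.get_state()["clock"])
w=r.capture("wrist");np.savez("pics/wb3.npz",**{kk:np.array(w[kk]) for kk in("img","mtx","rvec","tvec")})
c=B0;u,v=proj(w,[c[0],c[1],.02])[0].astype(int);print(u,v)
print("pred spring",proj(w,B0+np.array([np.cos(ANG),np.sin(ANG),0])*-.021+[0,0,.0038])[0])
x0,y0=max(u-100,0),max(v-90,0);print(x0,y0);save(w,"bay3",(x0,y0,x0+200,y0+150),4)
s=r.capture("side");u,v=proj(s,B0)[0].astype(int);save(s,"side3",(u-50,v-40,u+50,v+30),8)
E
```

```text
[ 0.49264898 -0.11167783  0.0553954 ]
[-0.5788561   0.11071591 -0.29572713] [ 0.49271254 -0.11162734  0.05632529] 13.0583
315 227
pred spring [315.04915633 194.50994749]
215 137
```

View pics/bay3.png

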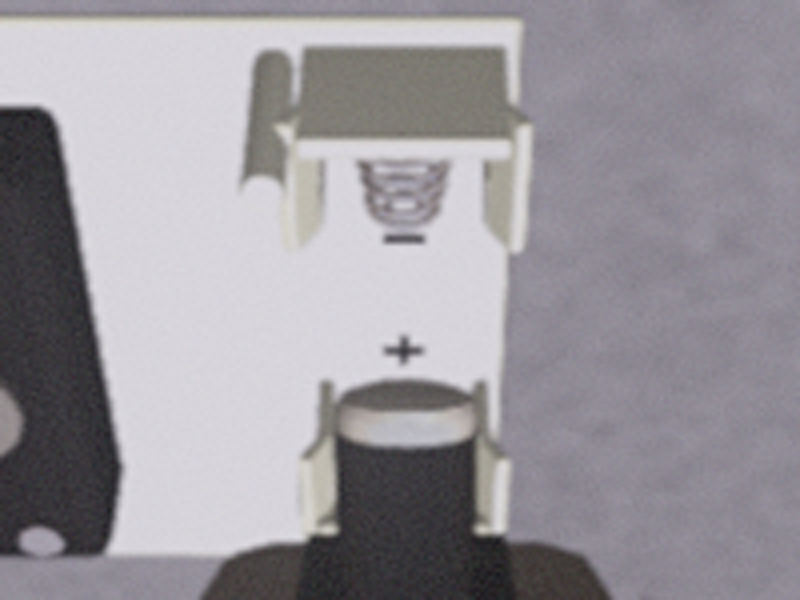

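The cell at u≈406 is centred between the cheeks (303–510) and over the spring, "−" and "+" (u≈404). Lateral alignment is good, so I'll lower the cell and push it back.

```bash
python3 - <<'E'
from h import *
h=np.array([np.cos(ANG),np.sin(ANG),0])
f0=np.array(r.get_state()["wrist_force"])
def rep(t):
    s=r.get_state();f=np.array(s["wrist_force"])-f0;print(t,"Fx %.1f Fy %.1f Fz %.1f"%(f@h,f@[-h[1],h[0],0],f[2]),"w %.4f t %.2f"%(s["width"],s["clock"]),np.round(s["eef_pos"],4))
p,q=mpose(-14.5,-1.1,33)
print(r.move_straight(p,q,vel=.04,threshold=4),p);r.pause(.1);rep("down")
z=r.get_state()["eef_pos"][2]-p[2]; print("z excess",z)
zm=-1.1+max(z*1e3,0)+.3
for x in(-17,-20,-23,-25,-27,-28):
    p,q=mpose(x,zm,33);r.move_straight(p,q,vel=.03);r.pause(.05);rep(x)
E
```

```text
False [ 0.49264898 -0.11167783  0.0342954 ]
down Fx 0.1 Fy 0.1 Fz -0.2 w 0.0133 t 13.93 [ 0.4927 -0.1117  0.0344]
z excess 6.018716607331803e-05
-17 Fx -0.2 Fy -0.6 Fz -0.1 w 0.0134 t 14.23 [ 0.4951 -0.1127  0.0347]
-20 Fx 0.5 Fy -0.2 Fz 0.5 w 0.0131 t 14.53 [ 0.4977 -0.1137  0.0346]
-23 Fx 1.8 Fy 0.5 Fz 0.0 w 0.0133 t 14.83 [ 0.5003 -0.1148  0.0346]
-25 Fx 2.6 Fy 0.2 Fz 1.3 w 0.0131 t 15.13 [ 0.5022 -0.1155  0.0347]
-27 Fx 3.5 Fy -0.1 Fz 1.1 w 0.0131 t 15.43 [ 0.5041 -0.1163  0.0347]
-28 Fx 3.5 Fy 0.4 Fz 0.9 w 0.0131 t 15.73 [ 0.505  -0.1167  0.0346]
```

```bash
python3 - <<'E'
from h import *
h=np.array([np.cos(ANG),np.sin(ANG),0])
f0=np.array([-0.58,.11,-.3])
def rep(t):
    s=r.get_state();f=np.array(s["wrist_force"])-f0;print(t,"Fx %.1f Fy %.1f Fz %.1f"%(f@h,f@[-h[1],h[0],0],f[2]),"w %.4f t %.2f"%(s["width"],s["clock"]),np.round(s["eef_pos"],4));return f
for th,x in((28,-29),(23,-29.8),(18,-30.5),(13,-31),(9,-31.3),(6,-31.4),(3,-31.4),(0,-31.4)):
    p,q=mpose(x,-7+7*np.cos(np.radians(th))+.3,th)
    hit=r.move_straight(p,q,vel=.03,threshold=8);r.pause(.05);f=rep((th,x,hit))
    if hit: break
w=r.capture("wrist");c=B0;u,v=proj(w,[c[0],c[1],.02])[0].astype(int)
x0,y0=max(u-100,0),max(v-90,0);save(w,"bay4",(x0,y0,x0+200,y0+150),4)
E
```

```text
(28, -29, False) Fx 2.5 Fy 0.0 Fz -0.4 w 0.0132 t 16.03 [ 0.5044 -0.1164  0.0332]
(23, -29.8, False) Fx 2.9 Fy 0.1 Fz 3.0 w 0.0133 t 16.33 [ 0.5041 -0.1163  0.0315]
(18, -30.5, False) Fx 2.8 Fy 1.1 Fz 0.4 w 0.0127 t 16.63 [ 0.5038 -0.1161  0.0296]
(13, -31, False) Fx 3.7 Fy -0.3 Fz -0.8 w 0.0136 t 16.93 [ 0.5034 -0.116   0.0275]
(9, -31.3, False) Fx 3.8 Fy 0.4 Fz -1.0 w 0.0133 t 17.23 [ 0.5031 -0.1159  0.0257]
(6, -31.4, False) Fx 3.4 Fy -0.2 Fz -0.1 w 0.0135 t 17.53 [ 0.503  -0.1158  0.0244]
(3, -31.4, False) Fx 3.9 Fy 0.3 Fz -1.7 w 0.0129 t 17.83 [ 0.5027 -0.1157  0.023 ]
(0, -31.4, False) Fx 4.3 Fy -0.5 Fz -1.8 w 0.0134 t 18.13 [ 0.5023 -0.1155  0.0217]
```

View pics/bay4.png

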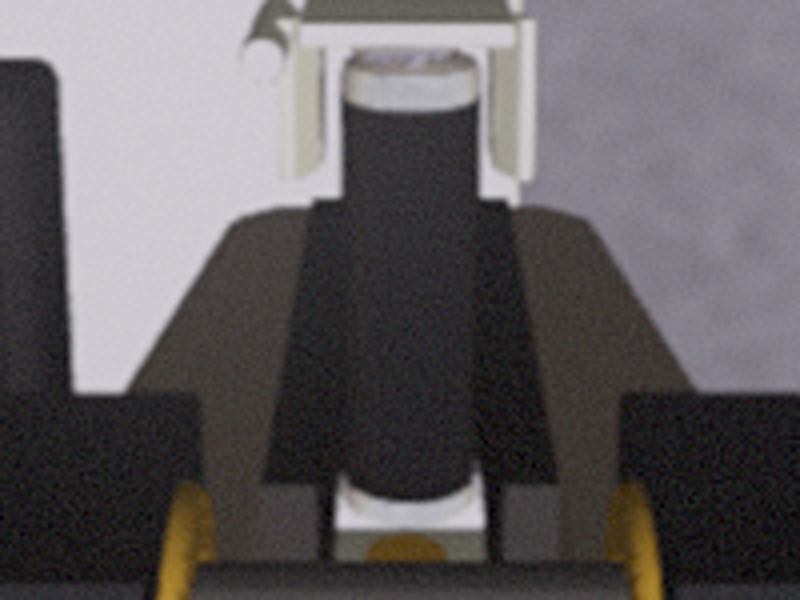

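The cell lies level between the cheeks, with the spring at about 10 mm and the plus shoulder at (405,495) just clear of the lip's front edge near row 530. I'll press it gently to the floor and release.

```bash
python3 - <<'E'
from h import *
h=np.array([np.cos(ANG),np.sin(ANG),0])
f0=np.array([-0.58,.11,-.3])
def rep(t):
    s=r.get_state();f=np.array(s["wrist_force"])-f0;print(t,"Fx %.1f Fy %.1f Fz %.1f"%(f@h,f@[-h[1],h[0],0],f[2]),"w %.4f t %.2f"%(s["width"],s["clock"]),np.round(s["eef_pos"],4));return f
p,q=mpose(-31.4,-1.2,0)
print(r.move_straight(p,q,vel=.01,threshold=4));rep("down")
r.move_gripper(.026,25);r.pause(.2);rep("open")
e=np.array(r.get_state()["eef_pos"])
r.move_straight(e+[0,0,.08],vel=.15);rep("up")
b=B0+h*.02
r.reach([b[0],b[1],.16],quat(ANG,0,1))
w=r.capture("wrist");u,v=proj(w,[B0[0],B0[1],.02])[0].astype(int);print(u,v)
x0,y0=max(u-80,0),max(v-60,0);print(x0,y0);save(w,"bay5",(x0,y0,x0+160,y0+120),5)
for n in("cell_mid","cell_plus","bay_lip","bay_mid","cover_tab","cover_pivot","spring_end"):
    d=r.pinpoint(w,n);print(n,[(np.round(x["at"],4).tolist(),round(x["score"],2)) for x in d[:1]])
for c in("top","side"):
    t=r.capture(c);d=r.pinpoint(t,"cover_tab");print(c,[(np.round(x["at"],4).tolist(),round(x["score"],2)) for x in d[:1]])
E
```

```text
True
down Fx 0.6 Fy 0.5 Fz 7.7 w 0.0132 t 18.39 [ 0.5024 -0.1156  0.0214]
open Fx 0.2 Fy 4.2 Fz 6.4 w 0.0258 t 18.98 [ 0.5024 -0.1162  0.0214]
up Fx -1.8 Fy 0.9 Fz -1.2 w 0.0261 t 19.68 [ 0.5025 -0.1162  0.1011]
314 199
234 139
cell_mid [([0.4979, -0.1183, 0.0183], 0.72)]
cell_plus [([0.4724, -0.1071, 0.0161], 0.87)]
bay_lip [([0.4769, -0.1061, 0.023], 0.69)]
bay_mid [([0.4973, -0.1112, 0.0208], 0.64)]
cover_tab [([0.4346, -0.1451, 0.0349], 0.65)]
cover_pivot []
spring_end [([0.5254, -0.126, 0.0134], 0.33)]
top [([0.4294, -0.1423, 0.0331], 0.72)]
side [([0.432, -0.1416, 0.0325], 0.71)]
```

View pics/bay5.png

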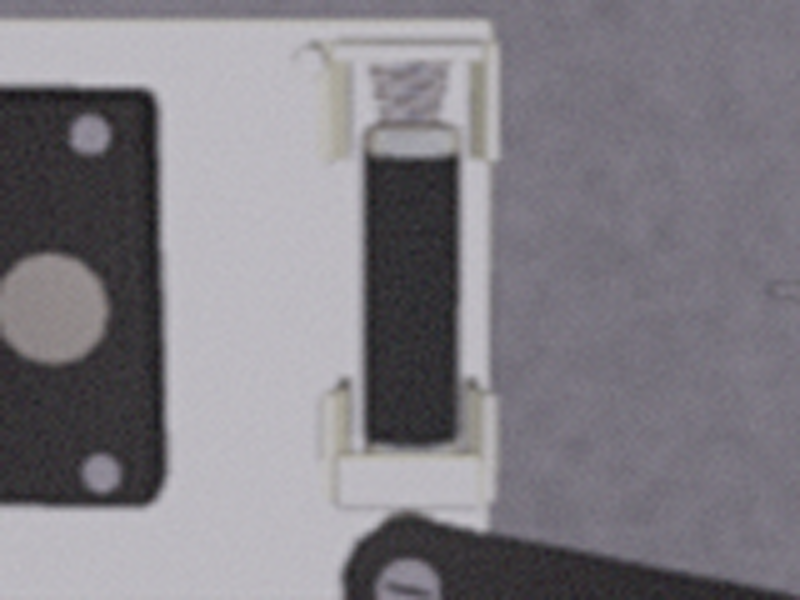

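The cell lies flat with its minus rim at crop row 125 and its plus shoulder (row ~450) at the lip edge (455). I'll compare these rows with predictions to see whether it went under the lip.

```bash
python3 - <<'E'
from h import *
h=np.array([np.cos(ANG),np.sin(ANG),0])
w=r.capture("wrist")
def c(x,z): return ((proj(w,B0+h*x/1e3+[0,0,z/1e3])[0]-[234,139])*5).round(0)
print(-cv2.Rodrigues(np.array(w["rvec"]))[0].T@np.array(w["tvec"]).ravel(), "screw",c(40,15),"obs 580; lip edge",c(21.5,10.2),"lip back", c(25,10.2),"spring-cheek edge z7",c(-20,7),"obs 158; plus cheek",c(13,7),"obs ~385")
for x in(-24,-25,-26,-27,-28,-29,-30): print(x,"minus top edge",c(x,7)[1],"mid-edge",c(x,0)[1])
print(r.get_state()["clock"])
E
```

```text
[ 0.54210909 -0.13274697  0.31925443] screw [404. 592.] obs 580; lip edge [404. 458.] lip back [404. 482.] spring-cheek edge z7 [404. 164.] obs 158; plus cheek [404. 396.] obs ~385
-24 minus top edge 135.0 mid-edge 131.0
-25 minus top edge 128.0 mid-edge 124.0
-26 minus top edge 121.0 mid-edge 117.0
-27 minus top edge 114.0 mid-edge 110.0
-28 minus top edge 106.0 mid-edge 103.0
-29 minus top edge 99.0 mid-edge 96.0
-30 minus top edge 92.0 mid-edge 89.0
20.6833
```

The minus edge at row 125 matches x ≈ −25 mm and the cell's width is even along its length, so it is seated and level. Next I'll shut the cover by pushing the tab with closed fingers along its arc.

```bash
python3 - <<'E'
from h import *
h=np.array([np.cos(ANG),np.sin(ANG),0]); PV=B0+h*.04
def cp(deg,off,z=.0432,R=.046):
    """pusher pose for cover angle deg (0 shut), off = distance behind tab plane"""
    a=ANG+np.pi-np.radians(deg); d=np.array([np.cos(a),np.sin(a)]); t=np.array([-d[1],d[0]])
    return np.array([*(PV[:2]+R*d-off*t),z]), quat(a+np.pi/2,0,0)
r.move_gripper(0,10)
p,q=cp(101,.024,.10); r.reach(p,q); print(np.round(r.get_state()["joints"],2))
f0=np.array(r.get_state()["wrist_force"])
p,q=cp(101,.024); print("down hit",r.move_straight(p,q,vel=.1,threshold=5))
for k,dg in enumerate([101,92,82,72,62,52,42,32,22,14,8,4]):
    p,q=cp(dg,.012); hit=r.move_straight(p,q,vel=.06,threshold=8)
    s=r.get_state();print(dg,hit,np.round(np.array(s["wrist_force"])-f0,1),round(s["clock"],2))
    if hit: break
E
```

```text
[-0.3   0.24  2.14  0.    0.76  1.85]
down hit False
101 False [-0.9  0.5 -1.2] 22.73
92 False [-1.   0.9 -1.8] 23.03
82 False [-0.7  0.7 -0.6] 23.36
72 False [-1.9  0.3 -1.6] 23.68
62 False [-1.3  1.  -1.4] 24.01
52 False [-0.6  0.4 -1.5] 24.33
42 False [-0.1  0.9 -2.4] 24.66
32 False [-0.7 -0.2 -1.4] 24.98
22 False [-2.1  1.4 -1.4] 25.31
14 False [-0.9  1.1 -0.8] 25.6
8 False [-1.6  0.5 -1.6] 25.86
4 False [-0.7  0.3 -1.3] 26.11
```

```bash
python3 - <<'E'
from h import *
h=np.array([np.cos(ANG),np.sin(ANG),0]); PV=B0+h*.04; a=ANG+np.pi; t=np.array([-np.sin(a),np.cos(a)])
base=np.array([*(PV[:2]+.046*np.array([np.cos(a),np.sin(a)])),.0432]); q=quat(a+np.pi/2,0,0)
T=lambda off,z=0:base-np.array([*(off*t),-z])
hit=r.move_straight(T(.012),q,vel=.03,threshold=5)
if not hit: hit=r.move_straight(T(.006),q,vel=.015,threshold=5)
s=r.get_state();e=np.array(s["eef_pos"]);print(hit,"off at stop",(base-e)[:2]@t,s["wrist_force"])
r.move_straight(e-np.array([*(.012*t),0]),vel=.1)
r.move_straight(e-np.array([*(.012*t),-.15]),vel=.2)
h3=B0+h*.02
r.reach([h3[0],h3[1],.22],quat(ANG,0,0)); r.pause(.1)
w=r.capture("wrist");u,v=proj(w,[B0[0],B0[1],.02])[0].astype(int)
x0,y0=max(u-80,0),max(v-60,0);save(w,"bay6",(x0,y0,x0+160,y0+120),5)
c=lambda x,y,z:((proj(w,B0+h*x/1e3+np.array([-h[1],h[0],0])*y/1e3+[0,0,z/1e3])[0]-[x0,y0])*5).round().tolist()
print("screw",c(40,0,15),"shut tab",c(-12,0,20),"cover end",c(-30,0,13),r.get_state()["clock"])
E
```

```text
True off at stop 0.010922374329997554 [-0.1181439  -4.97270909  1.90543084]
screw [401.0, 83.0] shut tab [401.0, 392.0] cover end [401.0, 480.0] 29.3167
```

View pics/bay6.png

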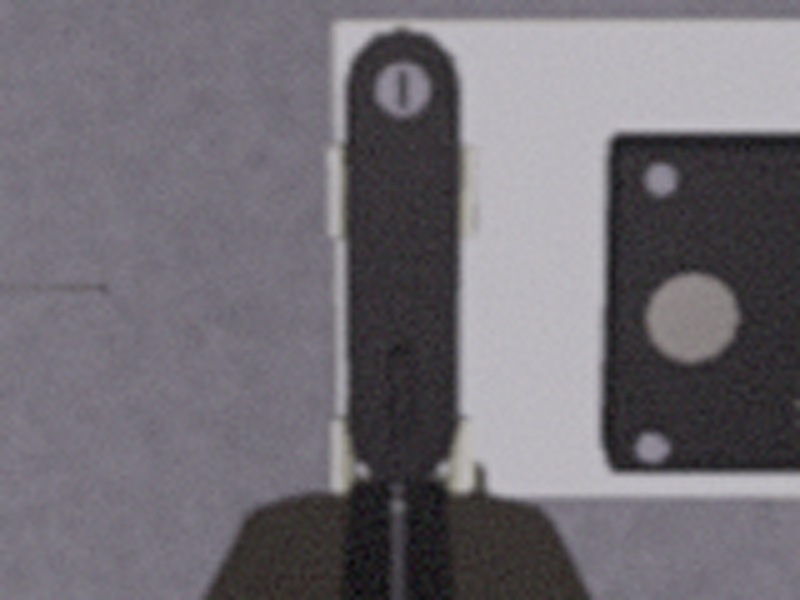

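The cover lies squarely over the bay, from the screw at (403,90) to its end at (402,475). It reached its stop with about 5 N, and the arm is clear, so I'll hand in.

```bash
python3 -c "
from plant import r
print(r.job_done())"
```

```text
the job is handed in; nothing more can be done
None
```

The AA cell is seated flat under the retaining lip, the cover is swung shut against its stop, and the job was handed in about 29 s into the 54 s limit; the judged result was not shown.

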